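Ready the dough kneader: scrape the deck, fit the paddle and hold it home

ROBOT

A 6-joint arm with a two-finger parallel gripper is mounted at the origin on the work surface. World frame = base frame: x ahead of the robot, y to its left, z up, the work surface at z = 0. Lengths are in m, angles in degrees, forces in N, time in s.
With the tool pointing down it reaches from about 0.35 to 0.975 m from the base axis. Payload 17.4 kg.
Tool frame: the origin (TCP) lies midway between the tips of the shut fingers; the grasp point (between the pads) lies 19 mm behind it; z points along the fingers, y is the line along which they close (so a half turn about z gives the same grasp; the last joint's range is limited). The gripper opens to 85 mm and grips with 20 to 120 N. Pads are 22 mm wide; open, the fingers measure 114 mm over their backs; the gripper's body (76 mm by 85 mm) begins 54 mm behind the grasp point. The pads swing forward as they close: fully open they stand 13 mm farther back than shut.
Start: joints at [-69.259, 6.646, 82.598, -0, 90.757, -2.166], TCP at [0.263, -0.622, 0.231] pointing down, gripper open.
Joint ranges: [-162.19, 162.19], [-47.58, 125.68], [4.15, 143.07], [-65.23, 245.23], [0.69, 171.88], [-170.13, 170.13]. Speed limits (degrees/s): [108.29, 108.29, 127.2, 180, 180, 180].

INTERFACE

Orientations are given as a 3x3 rotation matrix whose columns are the frame's x, y, z axes.
In Python, from bench import ctrl, viewer gives the robot as it stands. The module is installed in compiled form; this text tells all that it offers.
- The arm moves only by the shell command python3 -m pendant 'ROWS' [OPENING] [FORCE]. ROWS is JSON, a list that holds one entry, the list of rows, each a list of 6 numbers: the shift along the tool's x, y, z normalised to -1 to 1, where 1 is 0.25 m, then the turn, a rotation vector about the tool's x, y, z normalised to -1 to 1, where 1 is 180 degrees. A call has exactly 5 rows; each row shifts and turns the commanded pose from where the row before left it, along the tool's axes as they then stand; what a row does not reach is not made up. A row lasts 1/12 s, in which the tool goes at most 41.7 mm and 7.16 degrees, less where a joint would pass 70% of its speed; a pose out of reach is approached as far as the arm can. A call with a number of a shift or a turn outside -1 to 1 is refused whole. A call with a gripper value outside its range is refused whole. OPENING is the finger opening in mm, from 0 to 85.4, set as the call begins (- or left out, the last holds). The fingers move at their own pace and stop on an object; FORCE is the grip in N (left out, the last holds). Time passes only in rows, so rows that do not move let the fingers close, or fill a call up. It gives the time, the measured TCP pose, the force, the opening and the grip force at its end, in the units of the state.
- ctrl.observe(): the state, without advancing time (a new reading comes with each control period).
- viewer.capture(name): name is "scene" or "top" or "wrist"; returns the picture (420x560x3 uint8, red, green, blue); there is no depth.
- viewer.camera_params(name): a dict with "vfov" (degrees; the focal length in pixels is half the picture's height over the tangent of half this angle, whatever the lens; pixels are square), "cx", "cy" (the principal point, pixels), "world_from_camera" (4x4, takes a point from camera to world coordinates). Camera axes: x right, y up, looking along -z (the intrinsics and any distortion apply to the point x, -y, -z); pixel columns grow to the right and rows downward; lengths in m; the calibration is good to about 2 mm. A picture is of the moment at which its call begins: read the wrist's pose just before it. camera_params takes no time and is no camera call; for the wrist camera it gives the pose at the moment of the call.
- ctrl.close_job(): hands the job in; it is judged then, once.
The state is a dict: "time": time; "joint_positions": joint angles; "joint_vel": joint speeds; "tau": joint torques, N m; "ee_pos": TCP position; "tool_rot": TCP orientation; "force": force on the tool from outside, world axes, zero at the start; "moment": the same for the moment, N m; "width": finger opening in m; "finger_force": force on a finger pad.
Only numpy, scipy, OpenCV 4.12 (cv2) and the standard library are available. Lean on these libraries where they do the work, as an engineer would, in place of code of your own. Each camera call takes 0.05 s, during which the arm holds its last target. There are 200 camera calls.

TASK

Take the scraper and push the three crust chips off the kneader's deck into its white crumb tray, without touching the chips with the fingers, then set the scraper down on the table, clear of the kneader. Next take the red kneading paddle from its stand, turn it until its splines match the cross-shaped socket of the drive coupling, and push it fully home against the spring so that its flange lies flat on the coupling. Finish while still gripping the paddle and pressing it home (the spring lifts it if you let go), and leave the jar, timer and loaf tin where they are.

Things in the scene. Friction and masses are not known exactly. Their poses are not given: they have to be found in the camera images.
- kneader: Blue dough kneader base, fixed: 220 mm (own x) by 200 mm (y), flat dark grey deck 100 mm above the table. Origin: centre of its underside. The coupling is in the deck's centre. Along its -y side is an open white crumb tray: inside 192 mm along x, y = -101 to -187 mm, floor 30 mm, rim 75 mm above the table. The deck's -y edge (y = -100 mm) is open: chips pushed towards -y drop into the tray.
- coupling: Yellow disc, 66 mm across, flush in the middle of the deck. Turns stiffly about the vertical (0.12 N m drag), starts at any angle. Origin: centre of its top face; z up. Its socket is a cross of two slots along its own x and y, each 10.6 mm wide and 34 mm long overall. Inside, 15 mm below the face, is the black top of a spring plunger.
- plunger (a joint): Depression of the spring plunger in the socket, m: 0 at rest, about 0.010 when the paddle is fully home (stop at 0.0115). It pushes up with 7 N at 0 and 11 N at 0.010, more than the paddle weighs.
- paddle: Red paddle upright in the stand, 0.2-0.32 kg. Origin: centre of the underside of its round flange (56 mm across); z up. Above, hub 26 mm across to z = 20 mm, then flat blade 60 mm along x, 14 mm thick along y (grip here), z = 20 to 95 mm. Below, cross-shaped stem: two ribs along x and y, 28 mm long, 8 mm thick, 25 mm deep, the last 4 mm wedge-tapered. Meshes at 4 yaws 90 degrees apart.
- stand: Wooden block 84 x 84 x 40 mm fixed to the table, origin at the centre of its underside. The paddle's stem hangs loosely in its round hole (35 mm across, 34 mm deep) and the flange rests on top at 40 mm.
- scraper: Scraper block standing on the table, 0.18 kg: green foot 124 mm along own x, 22 mm along y, 14 mm high; on it a white upright grip 80 mm along x, 16 mm thick along y, from z = 14 to 64 mm. Origin: centre of the underside; z up.
- chip1: Brown chip of dried crust, 24 x 18 mm and 14 mm high, 12 g, lying loose on the deck within 48 mm of its middle line in the kneader's x and from 56 mm left to 76 mm right of its centre (its y). Origin: centre of its underside.
- chip2: Brown chip of dried crust, 24 x 18 mm and 14 mm high, 12 g, lying loose on the deck within 48 mm of its middle line in the kneader's x and from 56 mm left to 76 mm right of its centre (its y). Origin: centre of its underside.
- chip3: Brown chip of dried crust, 24 x 18 mm and 14 mm high, 12 g, lying loose on the deck within 48 mm of its middle line in the kneader's x and from 56 mm left to 76 mm right of its centre (its y). Origin: centre of its underside.
- jar: Bystander: amber glass jar, 72 mm across, 120 mm high, origin at the centre of its underside.
- timer: Bystander: orange kitchen timer, 60 mm across, 59 mm high, origin at the centre of its underside.
- loaf_tin: Bystander: dark loaf tin with a loaf, 110 x 200 mm, 100 mm high, origin at the centre of its underside.
Mind the look-alikes: they are no part of the job. Of the things that look like the scraper, take the one that is farthest to the robot's left at the start.

How it is judged (in metres and radians):
On the way, in this order (a step that is already met when the one before it is completed fails the run):
1. all three chips lie in the crumb tray (y of chip1 in the frame of kneader between -0.19 and -0.1 m and x of chip1 in the frame of kneader between -0.1 and 0.1 m and height (world z) of each of chip1, chip2, chip3 below 0.08 m and y of chip2 in the frame of kneader between -0.19 and -0.1 m and x of chip2 in the frame of kneader between -0.1 and 0.1 m and y of chip3 in the frame of kneader between -0.19 and -0.1 m and x of chip3 in the frame of kneader between -0.1 and 0.1 m), for 0.2 s.
2. the scraper stands or lies on the table, released, clear of the kneader (height (world z) of scraper below 0.03 m and contact force between scraper and the fingers below 0.2 N and linear speed of scraper below 0.02 m/s and contact force between scraper and kneader below 0.1 N), for 0.2 s.
3. the paddle is meshed and pressed home, held by the fingers (z of paddle in the frame of coupling below 0.002 m and horizontal distance between paddle and coupling below 0.003 m and angle between paddle's own z axis and vertical below 0.06 rad and value of joint plunger above 0.008 m and contact force between the fingers and paddle above 1 N), for 0.3 s.
At the end, for the whole second after the job is handed in: The paddle is held by the fingers (over 1 N) and pressed home in the coupling: flange within 2 mm of its face, centred within 3 mm, upright within 0.06 rad, plunger down by more than 8 mm. All three chips lie in the crumb tray, and the scraper rests released on the table, clear of the kneader (all of step 1 and all of step 2 and all of step 3); the arm keeps its last pose, push and grip.
It fails at once if the glass jar is shifted by more than 30 mm (distance of jar from where it was at the start of the episode above 0.03 m).
It fails at once if the kitchen timer is shifted by more than 30 mm (distance of timer from where it was at the start of the episode above 0.03 m).
It fails at once if the loaf tin is shifted by more than 30 mm (distance of loaf_tin from where it was at the start of the episode above 0.03 m).
It fails at once if the fingers touch a chip (contact force between the fingers and chip1 above 0.5 N or contact force between the fingers and chip2 above 0.5 N or contact force between the fingers and chip3 above 0.5 N).
It also fails if it takes over 58 s, if anything falls off the work surface, if the arm or the gripper's body presses on something with over 40 N, if the wrist force passes 120 N, or if a joint passes its speed limit or range.

## Working session

There is one attempt and no reset: what is moved stays moved. The work goes in short steps, Python scripts to look and compute and a shell command to move; the robot and the scene stay as the last step left them, time stands still between calls to the robot, and variables do not carry over. Pictures are saved under pics/ and viewed, at most 10 in all, crops included, and the job is handed in when it is done.

```bash
mkdir -p pics; python3 - <<'E'
from bench import ctrl, viewer
import cv2, numpy as np
s=ctrl.observe(); print(s["time"],s["ee_pos"],s["tool_rot"],s["width"])
ims=[]
for n in ("scene","top"):
    im=viewer.capture(n); cv2.imwrite(f"pics/{n}0.png",im[:,:,::-1]); p=viewer.camera_params(n); print(n,p)
E
```

```text
0.0 [ 0.26268177 -0.62157801  0.2305698 ] [[ 9.21137657e-01  3.89236767e-01 -3.95463235e-04]
 [ 3.89236964e-01 -9.21137030e-01  1.07625883e-03]
 [ 5.46436793e-05 -1.14531145e-03 -9.99999343e-01]] 0.08546937248028907
scene {'vfov': 49.79718394915972, 'cx': 283.1030545810817, 'cy': 214.45034656617938, 'world_from_camera': array([[ 0.62690298, -0.64811927,  0.43235873,  0.93507562],
       [ 0.77903104,  0.52870593, -0.33701732, -0.21435857],
       [-0.01016321,  0.54809803,  0.83635235,  0.86931068],
       [ 0.        ,  0.        ,  0.        ,  1.        ]])}
top {'vfov': 49.916145191100426, 'cx': 270.8902846344751, 'cy': 212.60219907068037, 'world_from_camera': array([[ 0.05850703,  0.9781647 , -0.19942606,  0.33454759],
       [-0.99828606,  0.05705442, -0.01302805,  0.08813955],
       [-0.00136544,  0.19984649,  0.97982627,  1.17758932],
       [ 0.        ,  0.        ,  0.        ,  1.        ]])}
```

View pics/scene0.png

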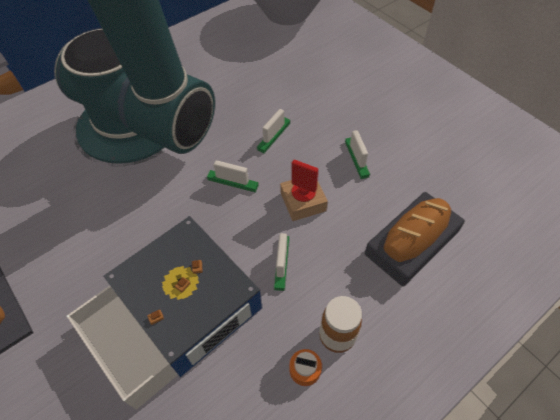

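View pics/top0.png

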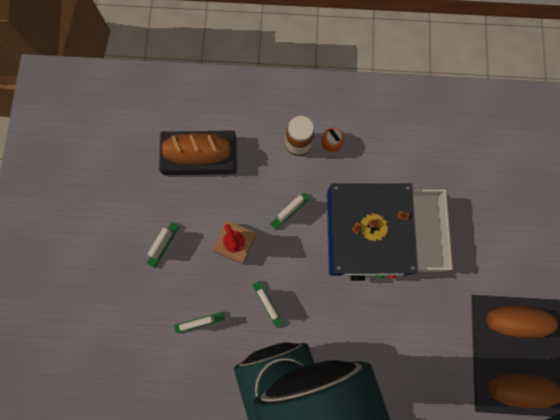

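The top view shows four scraper-like blocks: A (162,244), B (199,323), C (269,304) and D (291,211). A is farthest left (+y) and appears in the scene view at (358,153). The kneader is at about (373,228), with its tray on the right (-y). The chips are at (357,229), (375,224) and (403,215), the paddle and stand at (234,240), the jar at (299,135), the timer at (333,140) and the tin at (198,152).

```bash
cat > h.py <<'E'
import numpy as np, cv2, json
from bench import ctrl, viewer
def ray(P,u,v):
    f=210/np.tan(np.radians(P["vfov"])/2); M=np.array(P["world_from_camera"])
    d=M[:3,:3]@np.array([(u-P["cx"])/f,-(v-P["cy"])/f,-1]); return M[:3,3],d/np.linalg.norm(d)
def plane(P,uv,z):
    o,d=ray(P,*uv); return o+d*(z-o[2])/d[2]
def tri(P1,a,P2,b):
    o1,d1=ray(P1,*a);o2,d2=ray(P2,*b)
    t=np.linalg.lstsq(np.c_[d1,-d2],o2-o1,rcond=None)[0]
    p,q=o1+t[0]*d1,o2+t[1]*d2; return (p+q)/2,np.linalg.norm(p-q)
def proj(P,X):
    f=210/np.tan(np.radians(P["vfov"])/2); c=np.linalg.inv(P["world_from_camera"])@np.r_[X,1]
    return P["cx"]-f*c[0]/c[2],P["cy"]+f*c[1]/c[2]
def blobs(im,lo,hi,amin=30):
    m=cv2.inRange(cv2.cvtColor(im,cv2.COLOR_RGB2HSV),lo,hi); 
    cs=cv2.findContours(m,cv2.RETR_EXTERNAL,cv2.CHAIN_APPROX_NONE)[0]
    return sorted([c for c in cs if cv2.contourArea(c)>=amin],key=cv2.contourArea,reverse=True)
def cen(c):
    m=cv2.moments(c); return m["m10"]/m["m00"],m["m01"]/m["m00"]
E
python3 - <<'E'
from h import *
np.set_printoptions(precision=4,suppress=True)
P={n:viewer.camera_params(n) for n in("scene","top")}
I={n:cv2.imread(f"pics/{n}0.png")[:,:,::-1].copy() for n in P}
R={"green":((45,120,40),(75,255,255)),"red":((0,200,90),(4,255,255)),"yellow":((22,150,100),(32,255,255))}
for n in P:
  for k,(lo,hi) in R.items():
    for c in blobs(I[n],lo,hi,20):
      r=cv2.minAreaRect(c); print(n,k,np.array(cen(c)),cv2.contourArea(c),np.array(r[1]),r[2])
big=[]
for n,(x,y,w,h) in {"top":(320,170,140,115),"scene":(60,210,210,195)}.items():
  big.append(cv2.resize(I[n][y:y+h,x:x+w],(400,int(400*h/w)) ,interpolation=cv2.INTER_CUBIC))
x,y,w,h=140,215,60,60
H=600;out=np.zeros((H,800,3),np.uint8)
out[:big[0].shape[0],:400]=big[0]; out[:big[1].shape[0],400:]=big[1][:H]
out[335:595,0:200]=cv2.resize(I["top"][215:280,140:190],(200,260),interpolation=cv2.INTER_CUBIC)
out[335:595,200:400]=cv2.resize(I["scene"][120:185,335:385],(200,260),interpolation=cv2.INTER_CUBIC)
cv2.imwrite("pics/c1.png",out[:,:,::-1])
E
```

```text
scene green [233.9964 182.2288] 186.5 [49.9497  9.0121] 14.349332809448242
scene green [270.7143 139.2297] 119.0 [ 8.3876 41.1075] 41.633541107177734
scene green [359.1158 165.2598] 106.5 [41.5909  8.4971] 63.43495178222656
scene green [279.533 283.226] 88.5 [12.  9.] 90.0
scene yellow [179.9006 282.5464] 790.0 [31. 34.] 90.0
top green [162.6442 245.6939] 104.0 [ 7.9217 47.1583] 30.735488891601562
top green [218.1178 316.6195] 49.5 [7.2761 8.9738] 75.96376037597656
top green [275.9889 223.4444] 45.0 [7.2981 9.2187] 50.194427490234375
top green [277.7195 321.9024] 41.0 [7.0314 7.2029] 59.03623962402344
top green [257.3615 285.5446] 35.5 [6.261  7.1554] 63.43495178222656
top red [232.1599 239.1195] 272.0 [26. 19.] 90.0
top yellow [374.0917 227.2087] 414.5 [26.0743 23.4488] 84.80557250976562
```

View pics/c1.png

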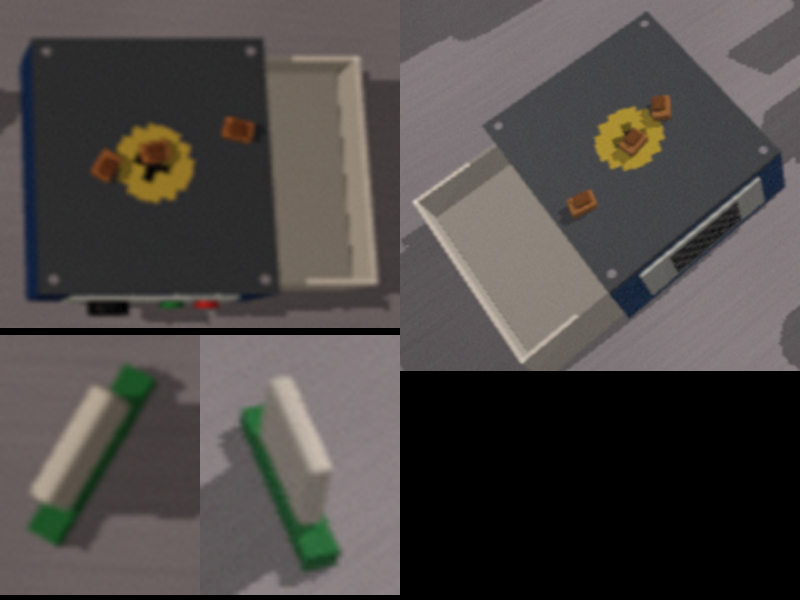

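Candidates: A (162,244), B (199,323), C (269,304) and D (291,211) in the top view. I choose A, which is farthest left. The crop confirms a green foot with a white upright grip. Foot ends are at about (175,224) and (151,265) in top, and (349,139) and (365,176) in scene.

```bash
python3 - <<'E'
from h import *
np.set_printoptions(precision=4,suppress=True)
P={n:viewer.camera_params(n) for n in("scene","top")}
I={n:cv2.imread(f"pics/{n}0.png")[:,:,::-1].copy() for n in P}
def loc(n,u,v,r=4):
    u0,v0=int(round(u)),int(round(v)); g=I[n][v0-r:v0+r+1,u0-r:u0+r+1].astype(float).mean(2); w=np.clip(g-np.median(g)-15,0,None)
    yy,xx=np.mgrid[-r:r+1,-r:r+1]; return u0+(w*xx).sum()/w.sum(),v0+(w*yy).sum()/w.sum()
T=[(336.1,187.9),(407.5,187.9),(412.8,267.7),(338.9,267.7)]
S=[(250.6,288.7),(170.8,353.3),(111.4,276.1),(188.1,222.1)]
C=[]
for t,s in zip(T,S):
    X,e=tri(P["top"],loc("top",*t),P["scene"],loc("scene",*s)); C.append(X); print("screw",X,e)
C=np.array(C); k=C.mean(0); print("kneader centre",k,"yaw",[np.degrees(np.arctan2(*(d[:2][::-1]))) for d in (C[0]-C[3],C[1]-C[2])],[np.degrees(np.arctan2(d[0],-d[1])) for d in (C[1]-C[0],C[2]-C[3])])
yt=cen(blobs(I["top"],(22,150,100),(32,255,255))[0]);ys=cen(blobs(I["scene"],(22,150,100),(32,255,255))[0])
print("coupling",*tri(P["top"],yt,P["scene"],ys))
a=tri(P["top"],(175.25,224.25),P["scene"],(348.75,139.25));b=tri(P["top"],(151,265),P["scene"],(365.5,176))
print("scraper ends",a,b,np.linalg.norm(a[0]-b[0]))
for n,l in {"top":[(235,130),(256,157),(282,230)],"scene":0}.items():
    if l: pass
for n,u in {"A":(162,244),"B":(199,323),"C":(269,304),"D":(291,211)}.items(): print(n,plane(P["top"],u,.03))
for n,u,z in [("chip",(357,228),.11),("chip",(374,224),.11),("chip",(403,215),.11),("stand/paddle",(234,242),.05),("jar",(301,124),.12),("timer",(333,137),.059),("tin",(198,152),.1)]: print(n,plane(P["top"],u,z))
Pw=viewer.camera_params("wrist"); s=ctrl.observe(); R=s["tool_rot"]; M=Pw["world_from_camera"]
print("wristcam in tool", R.T@(M[:3,3]-s["ee_pos"]), R.T@M[:3,:3], Pw["vfov"],Pw["cx"],Pw["cy"])
E
```

```text
screw [ 0.6259 -0.0532  0.1004] 0.00019848419110638272
screw [ 0.6372 -0.23    0.1036] 0.0027005205205152065
screw [ 0.4411 -0.2411  0.1025] 0.0015329890693363776
screw [ 0.4301 -0.0648  0.1027] 0.0004157277283243393
kneader centre [ 0.5336 -0.1473  0.1023] yaw [np.float64(3.376314164714527), np.float64(3.235427572356076)] [np.float64(3.6534979834009307), np.float64(3.581919432529805)]
coupling [ 0.533  -0.1483  0.0989] 0.002104517009466902
scraper ends (array([0.5005, 0.3164, 0.1425]), np.float64(0.01440154261784276)) (array([ 0.4367,  0.4654, -0.1759]), np.float64(0.024847763595236983)) 0.3572790846864746
A [0.47   0.3769 0.03  ]
B [0.2796 0.2646 0.03  ]
C [0.3357 0.0945 0.03  ]
D [0.5754 0.0515 0.03  ]
chip [ 0.5262 -0.106   0.11  ]
chip [ 0.5384 -0.1465  0.11  ]
chip [ 0.5645 -0.216   0.11  ]
stand/paddle [0.4832 0.1914 0.05  ]
jar [0.7791 0.0405 0.12  ]
timer [ 0.7734 -0.0476  0.059 ]
tin [0.698  0.2939 0.1   ]
wristcam in tool [ 0.0658  0.0003 -0.1427] [[-0.0004  0.9655  0.2604]
 [ 1.      0.0004  0.0001]
 [-0.0001  0.2604 -0.9655]] 66.49680915815263 276.406201008559 214.95570348105807
```

```bash
cat >> h.py <<'E'
from scipy.spatial.transform import Rotation as Rot
def Rdown(yaw):
    c,s=np.cos(np.radians(yaw)),np.sin(np.radians(yaw)); return np.array([[c,s,0],[s,-c,0],[0,0,-1.]])
def plan(p,R,tgt,yaw,n):
    tgt=np.array(tgt,float); D=(R.T@Rdown(yaw)); w=Rot.from_matrix(D).as_rotvec()
    if np.linalg.norm(w)/n>np.radians(7.1) or np.linalg.norm(tgt-p)/n>.0415: print("TOO FAST",np.degrees(np.linalg.norm(w)/n),np.linalg.norm(tgt-p)/n)
    rows=[];p0=p.copy();R0=R.copy()
    for i in range(n):
        s=R.T@(p0+(tgt-p0)*(i+1)/n-p)/.25; s=np.round(s,3); wi=np.round(Rot.from_matrix(R.T@R0@Rot.from_rotvec(w*(i+1)/n).as_matrix()).as_rotvec()/np.pi,4)
        rows.append([*s.tolist(),*wi.tolist()]); p=p+R@(s*.25); R=R@Rot.from_rotvec(wi*np.pi).as_matrix()
    for i in range(0,n,5): print(json.dumps([rows[i:i+5]]).replace(" ","").replace("0.0,","0,").replace("-0,","0,").replace("0.0]","0]"))
    return p,R
def route(*legs,p=None,R=None):
    s=ctrl.observe()
    p=np.array(s["ee_pos"]) if p is None else p; R=np.array(s["tool_rot"]) if R is None else R
    print("t",round(s["time"],2),"now",np.round(p,4),"yaw",round(np.degrees(np.arctan2(R[1,0],R[0,0])),2))
    for tgt,yaw,n in legs: p,R=plan(p,R,tgt,yaw,n)
    print("end",np.round(p,4))
E
python3 - <<'E'
from h import *
P=viewer.camera_params("top")
a=plane(P,(175.25,224.25),.014);b=plane(P,(151,264),.014);d=a-b
print(a,b,np.linalg.norm(d),np.degrees(np.arctan2(d[1],d[0])),(a+b)/2)
c=(a+b)/2; yaw=180+np.degrees(np.arctan2(d[1],d[0]))
route(((.48,-.20,.26),75,15),((.50,.20,.26),140,10),((c[0],c[1],.19),yaw,5))
E
```

```text
[0.52571123 0.35183808 0.014     ] [0.41866916 0.40368017 0.014     ] 0.1189353096252716 -25.84160370349234 [0.4721902  0.37775913 0.014     ]
t 0.1 now [ 0.2627 -0.6216  0.2306] yaw 22.91
[[[0.097,-0.081,-0.008,0,0,-0.0193],[0.102,-0.075,-0.007,0,0,-0.0193],[0.106,-0.069,-0.008,-0.0001,0,-0.0193],[0.11,-0.062,-0.008,0,0,-0.0193],[0.114,-0.055,-0.008,0,-0.0001,-0.0193]]]
[[[0.117,-0.048,-0.008,0,0,-0.0193],[0.12,-0.041,-0.007,0,0,-0.0193],[0.122,-0.034,-0.008,-0.0001,0,-0.0193],[0.123,-0.027,-0.008,0,0,-0.0192],[0.125,-0.019,-0.008,0,0,-0.0193]]]
[[[0.126,-0.011,-0.008,0,0,-0.0193],[0.127,-0.003,-0.007,0,0,-0.0193],[0.126,0.004,-0.008,-0.0001,0,-0.0193],[0.126,0.011,-0.008,0,0,-0.0193],[0.125,0.02,-0.008,0,-0.0001,-0.0193]]]
[[[0.157,-0.034,0,0,0,-0.0361],[0.159,-0.016,0,0,0,-0.0361],[0.16,0.003,0,0,0,-0.0361],[0.159,0.02,0,0,0,-0.0361],[0.156,0.039,0,0,0,-0.0362]]]
[[[0.15,0.055,0,0,0,-0.0361],[0.143,0.073,0,0,0,-0.0361],[0.134,0.088,0,0,0,-0.0361],[0.123,0.103,0,0,0,-0.0361],[0.11,0.116,0,0,0,-0.0361]]]
[[[0.109,0.095,0.056,0,0,-0.0157],[0.103,0.099,0.056,0,0,-0.0158],[0.099,0.105,0.056,0,0,-0.0157],[0.093,0.11,0.056,0,0,-0.0157],[0.088,0.114,0.056,0,0,-0.0158]]]
end [0.4723 0.3778 0.1899]
```

```bash
python3 -m pendant '[[[0.097,-0.081,-0.008,0,0,-0.0193],[0.102,-0.075,-0.007,0,0,-0.0193],[0.106,-0.069,-0.008,0,0,-0.0193],[0.11,-0.062,-0.008,0,0,-0.0193],[0.114,-0.055,-0.008,0,0,-0.0193]]]' 85
python3 -m pendant '[[[0.117,-0.048,-0.008,0,0,-0.0193],[0.12,-0.041,-0.007,0,0,-0.0193],[0.122,-0.034,-0.008,0,0,-0.0193],[0.123,-0.027,-0.008,0,0,-0.0193],[0.125,-0.019,-0.008,0,0,-0.0193]]]' >/dev/null
python3 -m pendant '[[[0.126,-0.011,-0.008,0,0,-0.0193],[0.127,-0.003,-0.007,0,0,-0.0193],[0.126,0.004,-0.008,0,0,-0.0193],[0.126,0.011,-0.008,0,0,-0.0193],[0.125,0.02,-0.008,0,0,-0.0193]]]'
python3 -m pendant '[[[0.157,-0.034,0,0,0,-0.0361],[0.159,-0.016,0,0,0,-0.0361],[0.16,0.003,0,0,0,-0.0361],[0.159,0.02,0,0,0,-0.0361],[0.156,0.039,0,0,0,-0.0362]]]' >/dev/null
python3 -m pendant '[[[0.15,0.055,0,0,0,-0.0361],[0.143,0.073,0,0,0,-0.0361],[0.134,0.088,0,0,0,-0.0361],[0.123,0.103,0,0,0,-0.0361],[0.11,0.116,0,0,0,-0.0361]]]' >/dev/null
python3 -m pendant '[[[0.109,0.095,0.056,0,0,-0.0157],[0.103,0.099,0.056,0,0,-0.0158],[0.099,0.105,0.056,0,0,-0.0157],[0.093,0.11,0.056,0,0,-0.0157],[0.088,0.114,0.056,0,0,-0.0158]]]'
```

```text
time: 0.52
ee_pos: [0.3354, -0.4798, 0.2407]
tool_rot: [[0.761, 0.649, -0.0], [0.649, -0.761, 0.0], [0.0, -0.001, -1.0]]
force: [1.0, 0.1, 1.3]
width: 0.0849
finger_force: 0.0
time: 1.35
ee_pos: [0.4803, -0.1986, 0.2605]
tool_rot: [[0.256, 0.967, -0.0], [0.967, -0.256, 0.0], [0.0, -0.0, -1.0]]
force: [0.3, 0.0, 1.2]
width: 0.085
finger_force: 0.0
time: 2.6
ee_pos: [0.4713, 0.3794, 0.1896]
tool_rot: [[-0.901, 0.433, -0.0], [0.433, 0.901, -0.0], [0.0, -0.0, -1.0]]
force: [0.6, -0.1, 0.7]
width: 0.0853
finger_force: 0.0
```

```bash
python3 - <<'E'
from h import *
s=ctrl.observe(); print(s["time"],s["ee_pos"],s["joint_vel"])
P=viewer.camera_params("wrist"); im=viewer.capture("wrist"); cv2.imwrite("pics/w1.png",im[:,:,::-1]); np.save("w1.npy",[P],allow_pickle=True)
E
```

```text
2.6 [0.47126617 0.3794445  0.18963251] [ 3.71534290e+01  2.99327418e+01 -1.34379291e+01  2.25338178e-02
 -1.65786771e+01  2.97564454e+00]
```

View pics/w1.png

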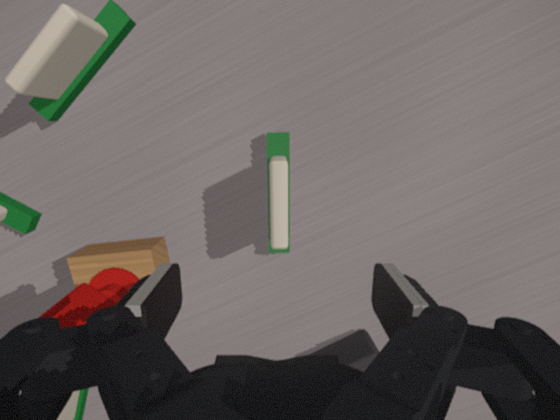

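The wrist view shows the chosen scraper upright in the picture at about (279,195): foot ends (278,133) and (279,252), grip top from (279,158) to (279,249). The paddle is at (115,285). I take a still view and then a second one from a shifted place to get the height.

```bash
cat > m1.py <<'E'
from h import *
import sys
np.set_printoptions(precision=4,suppress=True)
def meas(tag):
    P=viewer.camera_params("wrist"); im=viewer.capture("wrist"); cv2.imwrite(f"pics/{tag}.png",im[:,:,::-1])
    hsv=cv2.cvtColor(im,cv2.COLOR_RGB2HSV)
    out=[]
    for c in blobs(im,(45,120,40),(75,255,255),60)[:8]:
        print("green",np.array(cen(c)),cv2.contourArea(c))
    m=cv2.inRange(hsv,(10,20,130),(30,90,255)); m[265:]=0; m=cv2.morphologyEx(m,cv2.MORPH_OPEN,np.ones((3,3)))
    for c in cv2.findContours(m,cv2.RETR_EXTERNAL,cv2.CHAIN_APPROX_NONE)[0]:
        if cv2.contourArea(c)>300: r=cv2.minAreaRect(c); print("white",np.array(cen(c)),cv2.boundingRect(c),r)
    np.save(tag+".npy",[P],allow_pickle=True); s=ctrl.observe(); print(s["time"],s["ee_pos"],np.abs(s["joint_vel"]).max())
meas(sys.argv[1])
E
python3 m1.py w2; python3 -m pendant '[[[0,0,0.06,0,0,0],[0,0,0.06,0,0,0],[-0.06,0,0.05,0,0,0],[-0.06,0,0,0,0,0],[0,0,0,0,0,0]]]'; python3 m1.py w3
```

```text
green [86.2956 63.403 ] 2293.5
green [ 15.7164 218.6842] 781.5
green [275.1499 148.44  ] 412.5
green [ 76.6469 404.2232] 177.0
white [275.7086 206.8142] (267, 161, 18, 93) ((275.5, 207.0), (92.0, 17.0), 90.0)
white [42.4442 48.3251] (0, 6, 104, 90) ((42.84614944458008, 47.26923751831055), (52.973876953125, 113.15885162353516), 56.3099365234375)
2.7 [0.47   0.381  0.1871] 3.6449772149270507
time: 3.12
ee_pos: [0.5015, 0.3621, 0.1469]
tool_rot: [[-0.899, 0.438, -0.001], [0.438, 0.899, -0.001], [-0.0, -0.001, -1.0]]
force: [1.2, -0.5, 0.8]
width: 0.0848
finger_force: 0.0
green [33.3299 39.2054] 1863.5
green [280.4312 101.4398] 546.5
green [281.4327 229.7278] 109.0
white [282.7297 169.2879] (272, 115, 22, 111) ((282.5, 170.0), (110.0, 21.0), 90.0)
3.1667 [0.5009 0.3628 0.1478] 1.3054817049178162
```

```bash
python3 - <<'E'
from h import *
np.set_printoptions(precision=4,suppress=True)
P2=np.load("w2.npy",allow_pickle=True)[0];P3=np.load("w3.npy",allow_pickle=True)[0]
pairs=[((275.5,160.5),(282.5,114.5)),((275.5,253.5),(282.5,225.5)),((275.6,207),(282.6,169.8))]
for a,b in pairs: print(tri(P2,a,P3,b))
a=plane(P3,pairs[0][1],.064);b=plane(P3,pairs[1][1],.064);c=(a+b)/2;d=a-b
a2=plane(P2,pairs[0][0],.064);b2=plane(P2,pairs[1][0],.064)
print(a,b,c,np.linalg.norm(d),np.degrees(np.arctan2(d[1],d[0])),(a2+b2)/2)
yaw=np.degrees(np.arctan2(d[1],d[0]))%360
for y in (yaw,yaw-180):
    if abs(y-154)<30: yaw=y
print("yaw",yaw)
route(((c[0],c[1],.085),yaw,5),((c[0],c[1],.029),yaw,5))
E
```

```text
(array([0.4349, 0.3988, 0.0339]), np.float64(0.0008343246412267348))
(array([0.5086, 0.3634, 0.0561]), np.float64(0.00012057523321416242))
(array([0.4714, 0.3813, 0.0465]), np.float64(0.000312475227885617))
[0.4359 0.3982 0.064 ] [0.5063 0.3643 0.064 ] [0.4711 0.3812 0.064 ] 0.07808550676085245 154.286164898965 [0.469  0.3823 0.064 ]
yaw 154.286164898965
t 3.17 now [0.5009 0.3628 0.1478] yaw 154.01
[[[0.028,0.003,0.05,0,0,-0.0003],[0.028,0.003,0.05,-0.0001,0,-0.0003],[0.028,0.003,0.051,0,0,-0.0003],[0.027,0.002,0.05,0,0,-0.0003],[0.028,0.003,0.05,-0.0001,0,-0.0003]]]
[[[0,0,0.045,0,0,-0],[0,0,0.045,0,0,-0],[0,0,0.045,0,0,-0],[0,0,0.044,0,0,-0],[0,0,0.045,0,0,-0]]]
end [0.4711 0.3812 0.0291]
```

```bash
python3 -m pendant '[[[0.028,0.003,0.05,0,0,-0.0003],[0.028,0.003,0.05,0,0,-0.0003],[0.028,0.003,0.051,0,0,-0.0003],[0.027,0.002,0.05,0,0,-0.0003],[0.028,0.003,0.05,0,0,-0.0003]]]' 85 >/dev/null
python3 -m pendant '[[[0,0,0.045,0,0,0],[0,0,0.045,0,0,0],[0,0,0.045,0,0,0],[0,0,0.044,0,0,0],[0,0,0.045,0,0,0]]]'
python3 -m pendant '[[[0,0,0,0,0,0],[0,0,0,0,0,0],[0,0,0,0,0,0],[0,0,0,0,0,0],[0,0,0,0,0,0]]]' 0 60
python3 -m pendant '[[[0,0,0,0,0,0],[0,0,0,0,0,0],[0,0,0,0,0,0],[0,0,0,0,0,0],[0,0,0,0,0,0]]]'
python3 - <<'E'
from h import *
c,s=np.cos(np.radians(3.45)),np.sin(np.radians(3.45)); K=lambda x,y:np.array([.5335,-.1475])+[c*x-s*y,s*x+c*y]
st=K(0,.083); o=ctrl.observe(); z=o["ee_pos"][2]; print("start",st,"sweep end",K(0,-.122),"grasp z",z)
route((o["ee_pos"]+[0,0,.19],154.3,5),((.51,.15,z+.19),165,10),((*st,z+.13),183.45,10),((*st,z+.108),183.45,5))
E
```

```text
time: 4.0
ee_pos: [0.4695, 0.3828, 0.0282]
tool_rot: [[-0.902, 0.431, 0.0], [0.431, 0.902, 0.0], [-0.0, 0.0, -1.0]]
force: [-0.4, 0.4, 0.3]
width: 0.085
finger_force: 0.0
time: 4.42
ee_pos: [0.4696, 0.3831, 0.03]
tool_rot: [[-0.902, 0.431, 0.001], [0.431, 0.902, 0.001], [-0.0, 0.001, -1.0]]
force: [0.2, 0.7, 0.4]
width: 0.0251
finger_force: 0.0
time: 4.83
ee_pos: [0.4696, 0.3831, 0.03]
tool_rot: [[-0.902, 0.431, 0.001], [0.431, 0.902, 0.001], [-0.001, 0.001, -1.0]]
force: [0.1, -1.1, 6.0]
width: 0.0153
finger_force: 59.4
start [ 0.52850527 -0.06465042] sweep end [ 0.54084165 -0.2692789 ] grasp z 0.029983387248760603
t 4.83 now [0.4696 0.3831 0.03  ] yaw 154.45
[[[0,0,-0.152,0.0001,0,0.0002],[0,0,-0.152,0,0.0001,0.0001],[0,0,-0.152,0.0001,0,0.0002],[0,0,-0.152,0,0,0.0002],[0,0,-0.152,0.0001,0.0001,0.0001]]]
[[[-0.055,-0.077,0,0,0,-0.0059],[-0.054,-0.078,0,0,0,-0.006],[-0.052,-0.079,0,0,0,-0.0059],[-0.05,-0.08,0,0,0,-0.006],[-0.049,-0.081,0,0,0,-0.0059]]]
[[[-0.048,-0.081,0,0,0,-0.0059],[-0.046,-0.083,0,0,0,-0.006],[-0.045,-0.084,0,0,0,-0.0059],[-0.043,-0.084,0,0,0,-0.006],[-0.041,-0.085,0,0,0,-0.0059]]]
[[[-0.029,-0.081,0.024,0,0,-0.0103],[-0.027,-0.082,0.024,0,0,-0.0102],[-0.024,-0.083,0.024,0,0,-0.0103],[-0.022,-0.083,0.024,0,0,-0.0102],[-0.018,-0.084,0.024,0,0,-0.0103]]]
[[[-0.016,-0.085,0.024,0,0,-0.0102],[-0.014,-0.085,0.024,0,0,-0.0103],[-0.01,-0.086,0.024,0,0,-0.0102],[-0.008,-0.085,0.024,0,0,-0.0103],[-0.005,-0.086,0.024,0,0,-0.0102]]]
[[[0,0,0.018,0,0,-0],[0,0,0.017,0,0,-0],[0,0,0.018,0,0,-0],[0,0,0.017,0,0,-0],[0,0,0.018,0,0,-0]]]
end [ 0.5285 -0.0645  0.138 ]
```

```bash
python3 -m pendant '[[[0,0,-0.152,0,0,0],[0,0,-0.152,0,0,0],[0,0,-0.152,0,0,0],[0,0,-0.152,0,0,0],[0,0,-0.152,0,0,0]]]'
python3 -m pendant '[[[-0.055,-0.077,0,0,0,-0.0059],[-0.054,-0.078,0,0,0,-0.006],[-0.052,-0.079,0,0,0,-0.0059],[-0.05,-0.08,0,0,0,-0.006],[-0.049,-0.081,0,0,0,-0.0059]]]' >/dev/null
python3 -m pendant '[[[-0.048,-0.081,0,0,0,-0.0059],[-0.046,-0.083,0,0,0,-0.006],[-0.045,-0.084,0,0,0,-0.0059],[-0.043,-0.084,0,0,0,-0.006],[-0.041,-0.085,0,0,0,-0.0059]]]' >/dev/null
python3 -m pendant '[[[-0.029,-0.081,0.024,0,0,-0.0103],[-0.027,-0.082,0.024,0,0,-0.0102],[-0.024,-0.083,0.024,0,0,-0.0103],[-0.022,-0.083,0.024,0,0,-0.0102],[-0.018,-0.084,0.024,0,0,-0.0103]]]' >/dev/null
python3 -m pendant '[[[-0.016,-0.085,0.024,0,0,-0.0102],[-0.014,-0.085,0.024,0,0,-0.0103],[-0.01,-0.086,0.024,0,0,-0.0102],[-0.008,-0.085,0.024,0,0,-0.0103],[-0.005,-0.086,0.024,0,0,-0.0102]]]' >/dev/null
python3 -m pendant '[[[0,0,0.018,0,0,0],[0,0,0.018,0,0,0],[0,0,0.018,0,0,0],[0,0,0.018,0,0,0],[0,0,0.018,0,0,0]]]'
python3 - <<'E'
from h import *
s=ctrl.observe(); print(s["ee_pos"],s["joint_vel"].round(1) if hasattr(s["joint_vel"],"round") else s["joint_vel"])
im=viewer.capture("wrist"); im2=viewer.capture("scene"); im3=viewer.capture("top")
out=np.zeros((600,800,3),np.uint8); out[:300,:400]=cv2.resize(im,(400,300)); out[:300,400:]=cv2.resize(im2[200:380,60:300],(400,300)); out[300:,:400]=cv2.resize(im3[170:290,310:470],(400,300))
cv2.imwrite("pics/s1.png",out[:,:,::-1])
E
```

```text
time: 5.25
ee_pos: [0.4689, 0.3826, 0.2209]
tool_rot: [[-0.902, 0.431, -0.0], [0.431, 0.902, -0.0], [0.0, -0.0, -1.0]]
force: [1.5, 0.7, -2.1]
width: 0.0152
finger_force: 59.0
time: 7.33
ee_pos: [0.5294, -0.0638, 0.1364]
tool_rot: [[-0.998, -0.063, 0.0], [-0.063, 0.998, 0.0], [-0.0, 0.0, -1.0]]
force: [0.5, -0.3, -1.3]
width: 0.0154
finger_force: 59.3
[ 0.5294428  -0.06382402  0.13644993] [-0.   1.9  3.5 -0.  -5.4 -0.2]
```

View pics/s1.png

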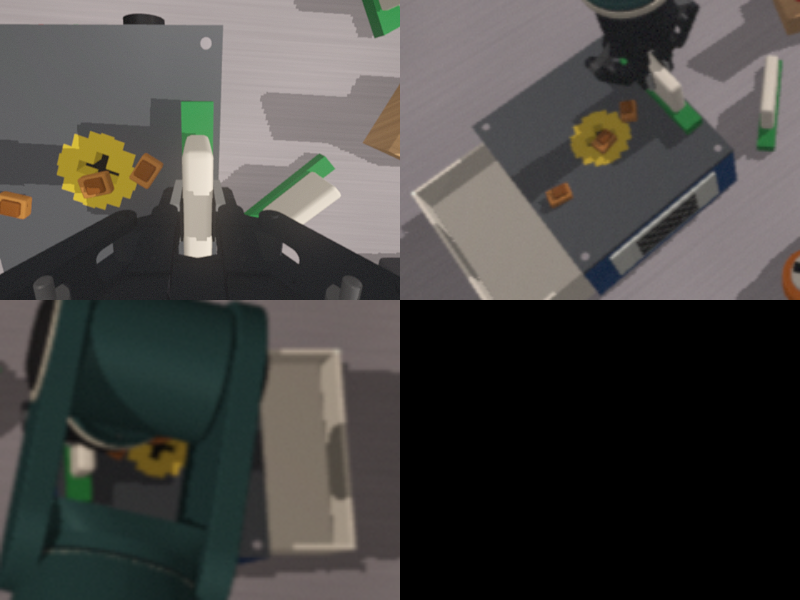

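The wrist tile shows the scraper parallel to the deck edge, with its foot by (197,120). All three chips (150,170), (97,185) and (10,205) are ahead of it on the -y side. I lower slowly until contact.

```bash
python3 -m pendant '[[[0,0,0.004,0,0,0],[0,0,0.004,0,0,0],[0,0,0.004,0,0,0],[0,0,0.002,0,0,0],[0,0,0,0,0,0]]]'
python3 -m pendant '[[[0,0,0.004,0,0,0],[0,0,0.002,0,0,0],[0,0,0.002,0,0,0],[0,0,0,0,0,0],[0,0,0,0,0,0]]]'
```

```text
time: 7.9
ee_pos: [0.5294, -0.0645, 0.1332]
tool_rot: [[-0.998, -0.063, -0.0], [-0.063, 0.998, 0.0], [0.0, 0.0, -1.0]]
force: [-1.2, 0.5, -2.0]
width: 0.0153
finger_force: 59.3
time: 8.32
ee_pos: [0.5294, -0.0645, 0.1312]
tool_rot: [[-0.998, -0.063, -0.0], [-0.063, 0.998, 0.0], [0.0, 0.0, -1.0]]
force: [0.5, -0.1, -1.8]
width: 0.0151
finger_force: 59.3
```

```bash
python3 -m pendant '[[[0,0,0.003,0,0,0],[0,0,0,0,0,0],[0,-0.02,0,0,0,0],[0,-0.04,0,0,0,0],[0,-0.04,0,0,0,0]]]'
python3 -m pendant '[[[0,-0.04,0,0,0,0],[0,-0.04,0,0,0,0],[0,-0.04,0,0,0,0],[0,-0.04,0,0,0,0],[0,-0.04,0,0,0,0]]]'
python3 -m pendant '[[[0,-0.04,0,0,0,0],[0,-0.04,0,0,0,0],[0,-0.04,0,0,0,0],[0,-0.04,0,0,0,0],[0,-0.04,0,0,0,0]]]'
python3 -m pendant '[[[0,-0.04,0,0,0,0],[0,-0.04,0,0,0,0],[0,-0.04,0,0,0,0],[0,-0.04,0,0,0,0],[0,-0.04,0,0,0,0]]]'
python3 -m pendant '[[[0,-0.04,0,0,0,0],[0,-0.04,0,0,0,0],[0,-0.02,0,0,0,0],[0,0,0,0,0,0],[0,0,0,0,0,0]]]'
python3 - <<'E'
from h import *
im=viewer.capture("wrist"); im2=viewer.capture("scene"); im3=viewer.capture("top")
out=np.zeros((600,800,3),np.uint8); out[:300,:400]=cv2.resize(im,(400,300)); out[:300,400:]=cv2.resize(im2[200:380,60:300],(400,300)); out[300:,:400]=cv2.resize(im3[170:290,310:470],(400,300))
cv2.imwrite("pics/s2.png",out[:,:,::-1])
E
```

```text
time: 8.73
ee_pos: [0.5311, -0.0903, 0.1306]
tool_rot: [[-0.998, -0.063, 0.0], [-0.063, 0.998, -0.0], [-0.0, -0.0, -1.0]]
force: [0.3, -0.0, -2.0]
width: 0.0155
finger_force: 59.4
time: 9.15
ee_pos: [0.5342, -0.1406, 0.1306]
tool_rot: [[-0.998, -0.062, -0.0], [-0.062, 0.998, 0.0], [0.0, 0.0, -1.0]]
force: [0.6, 0.3, -2.0]
width: 0.0151
finger_force: 59.3
time: 9.57
ee_pos: [0.5373, -0.1903, 0.1305]
tool_rot: [[-0.998, -0.063, -0.0], [-0.063, 0.998, 0.0], [0.0, 0.0, -1.0]]
force: [0.4, -0.2, -1.6]
width: 0.0157
finger_force: 59.3
time: 9.98
ee_pos: [0.5405, -0.2402, 0.1305]
tool_rot: [[-0.998, -0.063, -0.0], [-0.063, 0.998, 0.0], [0.0, 0.0, -1.0]]
force: [0.1, 0.0, -2.0]
width: 0.015
finger_force: 59.3
time: 10.4
ee_pos: [0.542, -0.2643, 0.1304]
tool_rot: [[-0.998, -0.062, -0.0], [-0.062, 0.998, 0.0], [0.0, 0.0, -1.0]]
force: [-0.2, 0.1, -2.2]
width: 0.015
finger_force: 59.3
```

View pics/s2.png

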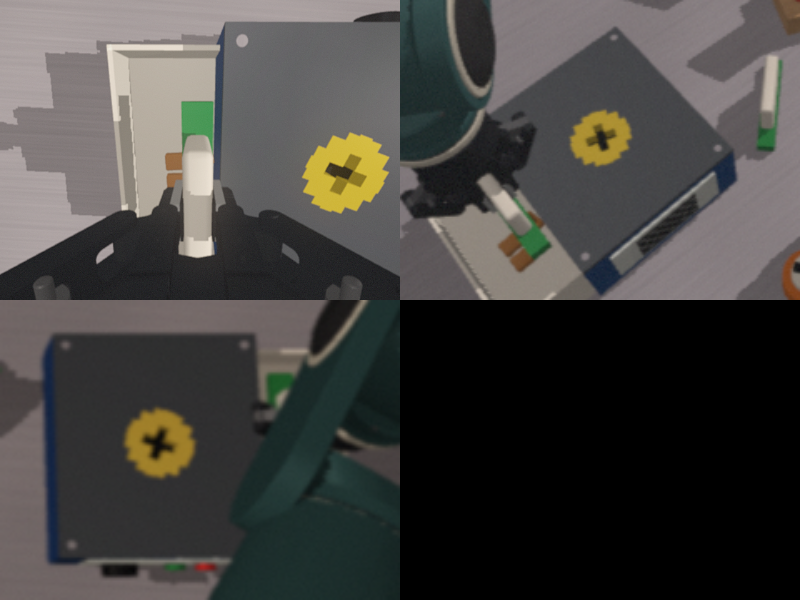

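The deck and coupling are clear. Two chips show in the tray at about (175,165) in the wrist tile and (515,250) in the scene tile. The third shows partly behind the foot at (540,215). I lift the scraper, carry it clear of the kneader, and check the tray.

```bash
python3 - <<'E'
from h import *
o=ctrl.observe(); p=o["ee_pos"]
route(((p[0],p[1],.20),183.5,5),((.60,-.43,.18),183.5,5),((.60,-.43,.05),183.5,5))
E
```

```text
t 10.55 now [ 0.542  -0.2637  0.1306] yaw -176.39
[[[0,0,-0.056,0,0,0.0001],[0,0,-0.055,0,0,0.0002],[0,0,-0.056,0,0,0.0001],[0,0,-0.055,0,0,0.0001],[0,0,-0.056,0,0,0.0001]]]
[[[-0.038,-0.136,0.016,0,0,0],[-0.038,-0.135,0.016,0,0,0],[-0.038,-0.136,0.016,0,0,0],[-0.039,-0.135,0.016,0,0,0],[-0.038,-0.136,0.016,0,0,0]]]
[[[0,0,0.104,0,0,0],[0,0,0.104,0,0,0],[0,0,0.104,0,0,0],[0,0,0.104,0,0,0],[0,0,0.104,0,0,0]]]
end [ 0.6001 -0.43    0.05  ]
```

```bash
python3 -m pendant '[[[0,0,-0.056,0,0,0],[0,0,-0.055,0,0,0],[0,0,-0.056,0,0,0],[0,0,-0.055,0,0,0],[0,0,-0.056,0,0,0]]]' >/dev/null
python3 -m pendant '[[[-0.038,-0.136,0.016,0,0,0],[-0.038,-0.135,0.016,0,0,0],[-0.038,-0.136,0.016,0,0,0],[-0.039,-0.135,0.016,0,0,0],[-0.038,-0.136,0.016,0,0,0]]]'
python3 -m pendant '[[[0,0,0.104,0,0,0],[0,0,0.104,0,0,0],[0,0,0.104,0,0,0],[0,0,0.104,0,0,0],[0,0,0.104,0,0,0]]]'
python3 - <<'E'
from h import *
np.set_printoptions(precision=4,suppress=True)
th=np.radians(3.45);A=np.array([[np.cos(th),np.sin(th)],[-np.sin(th),np.cos(th)]])
for n in("scene","top"):
    P=viewer.camera_params(n); im=viewer.capture(n); cv2.imwrite(f"pics/{n}3.png",im[:,:,::-1])
    for c in blobs(im,(6,120,70),(16,255,255),15):
        q=plane(P,cen(c),.037)[:2]; k=A@(q-[.5335,-.1475]); q2=A@(plane(P,cen(c),.107)[:2]-[.5335,-.1475])
        if abs(k[0])<.2 and abs(k[1])<.25: print(n,np.array(cen(c)),cv2.contourArea(c),"kneader at z.037",k,"at z.107",q2)
print(ctrl.observe()["ee_pos"])
E
```

```text
time: 11.38
ee_pos: [0.6008, -0.432, 0.1811]
tool_rot: [[-0.998, -0.063, 0.001], [-0.063, 0.998, -0.001], [-0.001, -0.001, -1.0]]
force: [-0.3, 0.5, -1.7]
width: 0.0155
finger_force: 59.4
time: 11.8
ee_pos: [0.6005, -0.4306, 0.05]
tool_rot: [[-0.998, -0.063, 0.0], [-0.063, 0.998, -0.0], [-0.0, -0.0, -1.0]]
force: [0.8, 0.6, -2.2]
width: 0.0155
finger_force: 59.7
scene [133.5255 354.9354] 98.0 kneader at z.037 [ 0.0296 -0.1392] at z.107 [ 0.0604 -0.1351]
scene [126.363 346.075] 95.5 kneader at z.037 [ 0.0065 -0.1402] at z.107 [ 0.0393 -0.1361]
scene [138.4152 333.301 ] 87.5 kneader at z.037 [ 0.0009 -0.1106] at z.107 [ 0.0342 -0.1089]
top [422.0394 218.9713] 46.5 kneader at z.037 [ 0.0308 -0.1403] at z.107 [ 0.0175 -0.1165]
top [422.9288 227.8577] 44.5 kneader at z.037 [ 0.0076 -0.141 ] at z.107 [-0.0042 -0.1171]
[ 0.5988 -0.4292  0.0461]
```

All three chips are on the tray floor at kneader coordinates (30,-139), (7,-140) and (1,-111) mm. Both views agree on the first two; the third is hidden from the top camera by the deck edge. Now I set the scraper down.

```bash
python3 -m pendant '[[[0,0,0.02,0,0,0],[0,0,0.02,0,0,0],[0,0,0.012,0,0,0],[0,0,0.008,0,0,0],[0,0,0.004,0,0,0]]]'
python3 -m pendant '[[[0,0,0.004,0,0,0],[0,0,0.004,0,0,0],[0,0,0,0,0,0],[0,0,0,0,0,0],[0,0,0,0,0,0]]]'
```

```text
time: 12.32
ee_pos: [0.6005, -0.4305, 0.0347]
tool_rot: [[-0.998, -0.063, 0.001], [-0.063, 0.998, -0.001], [-0.001, -0.001, -1.0]]
force: [0.1, 0.3, -1.7]
width: 0.0153
finger_force: 59.7
time: 12.73
ee_pos: [0.6003, -0.4303, 0.0322]
tool_rot: [[-0.998, -0.063, 0.0], [-0.063, 0.998, -0.0], [-0.0, -0.0, -1.0]]
force: [-0.2, -0.4, -2.0]
width: 0.0157
finger_force: 59.7
```

```bash
python3 -m pendant '[[[0,0,0.004,0,0,0],[0,0,0.004,0,0,0],[0,0,0.001,0,0,0],[0,0,0,0,0,0],[0,0,0,0,0,0]]]'
python3 -m pendant '[[[0,0,0,0,0,0],[0,0,0,0,0,0],[0,0,0,0,0,0],[0,0,0,0,0,0],[0,0,0,0,0,0]]]' 85 
python3 -m pendant '[[[0,0,0,0,0,0],[0,0,-0.1,0,0,0],[0,0,-0.16,0,0,0],[0,0,-0.16,0,0,0],[0,0,-0.16,0,0,0]]]'
python3 -m pendant '[[[0,0,-0.16,0,0,0],[0,0,-0.08,0,0,0],[0,0,0,0,0,0],[0,0,0,0,0,0],[0,0,0,0,0,0]]]'
python3 - <<'E'
from h import *
route(((.5335,-.1475,.24),183.5,10))
E
```

```text
time: 13.15
ee_pos: [0.6004, -0.4304, 0.0301]
tool_rot: [[-0.998, -0.063, 0.0], [-0.063, 0.998, -0.0], [-0.0, -0.0, -1.0]]
force: [-0.6, -0.1, 1.7]
width: 0.0154
finger_force: 60.1
time: 13.57
ee_pos: [0.6003, -0.4303, 0.0298]
tool_rot: [[-0.998, -0.063, -0.0], [-0.063, 0.998, 0.0], [0.0, 0.0, -1.0]]
force: [-0.0, -0.2, -0.1]
width: 0.0749
finger_force: 0.0
time: 13.98
ee_pos: [0.6, -0.4301, 0.1764]
tool_rot: [[-0.998, -0.063, -0.0], [-0.063, 0.998, 0.0], [0.0, 0.0, -1.0]]
force: [0.4, -0.7, 0.1]
width: 0.0852
finger_force: 0.0
time: 14.4
ee_pos: [0.6, -0.4302, 0.2334]
tool_rot: [[-0.998, -0.063, -0.001], [-0.063, 0.998, 0.001], [0.001, 0.001, -1.0]]
force: [0.2, 0.1, -0.0]
width: 0.0849
finger_force: 0.0
t 14.4 now [ 0.6    -0.4302  0.2334] yaw -176.41
[[[0.019,0.115,-0.003,0,0,0.0001],[0.02,0.114,-0.002,0.0001,-0.0001,0],[0.02,0.115,-0.003,0,0,0.0001],[0.019,0.114,-0.002,0,0,0],[0.02,0.115,-0.003,0.0001,-0.0001,0.0001]]]
[[[0.019,0.114,-0.002,0,0,0],[0.02,0.114,-0.003,0,-0.0001,0.0001],[0.019,0.115,-0.002,0.0001,0,0],[0.02,0.114,-0.003,0,0,0.0001],[0.02,0.115,-0.003,0,-0.0001,0]]]
end [ 0.5334 -0.1475  0.2401]
```

```bash
python3 -m pendant '[[[0.019,0.115,-0.003,0,0,0],[0.02,0.114,-0.002,0,0,0],[0.02,0.115,-0.003,0,0,0],[0.019,0.114,-0.002,0,0,0],[0.02,0.115,-0.003,0,0,0]]]' >/dev/null
python3 -m pendant '[[[0.019,0.114,-0.002,0,0,0],[0.02,0.114,-0.003,0,0,0],[0.019,0.115,-0.002,0,0,0],[0.02,0.114,-0.003,0,0,0],[0.02,0.115,-0.003,0,0,0]]]' >/dev/null
python3 -m pendant '[[[0,0,0,0,0,0],[0,0,0,0,0,0],[0,0,0,0,0,0],[0,0,0,0,0,0],[0,0,0,0,0,0]]]'
cat > m2.py <<'E'
from h import *
import sys
np.set_printoptions(precision=4,suppress=True)
t=sys.argv[1]; P=viewer.camera_params("wrist"); im=viewer.capture("wrist"); cv2.imwrite(f"pics/{t}.png",im[:,:,::-1]); np.save(t+".npy",[P],allow_pickle=True)
E
python3 m2.py w4
python3 -m pendant '[[[0,0.05,0,0,0,0],[0,0.05,0,0,0,0],[0,0.05,0,0,0,0],[0,0.05,0,0,0,0],[0,0,0,0,0,0]]]'
python3 -m pendant '[[[0,0,0,0,0,0],[0,0,0,0,0,0],[0,0,0,0,0,0],[0,0,0,0,0,0],[0,0,0,0,0,0]]]' >/dev/null
python3 m2.py w5
python3 - <<'E'
from h import *
a=cv2.imread("pics/w4.png");b=cv2.imread("pics/w5.png")
out=np.zeros((560,800,3),np.uint8); out[:280,:373]=cv2.resize(a,(373,280)); out[280:,:373]=cv2.resize(b,(373,280))
for im,y0 in((a,0),(b,280)):
    c=blobs(im[:,:,::-1].copy(),(22,120,60),(32,255,255),400)[0]; u,v=map(int,cen(c)); print(u,v,cv2.contourArea(c))
    out[y0:y0+280,400:]=cv2.resize(im[max(0,v-70):v+70,max(0,u-100):u+100],(400,280),interpolation=cv2.INTER_CUBIC)
cv2.imwrite("pics/c4.png",out)
E
```

```text
time: 15.65
ee_pos: [0.5335, -0.1485, 0.2406]
tool_rot: [[-0.998, -0.062, -0.001], [-0.062, 0.998, 0.0], [0.001, 0.0, -1.0]]
force: [-0.1, 0.5, 0.9]
width: 0.085
finger_force: 0.0
time: 16.12
ee_pos: [0.5302, -0.0953, 0.2415]
tool_rot: [[-0.998, -0.065, 0.0], [-0.065, 0.998, 0.0], [-0.0, 0.0, -1.0]]
force: [0.9, -1.1, 0.3]
width: 0.0851
finger_force: 0.0
278 202 3868.5
223 202 3858.5
```

View pics/c4.png

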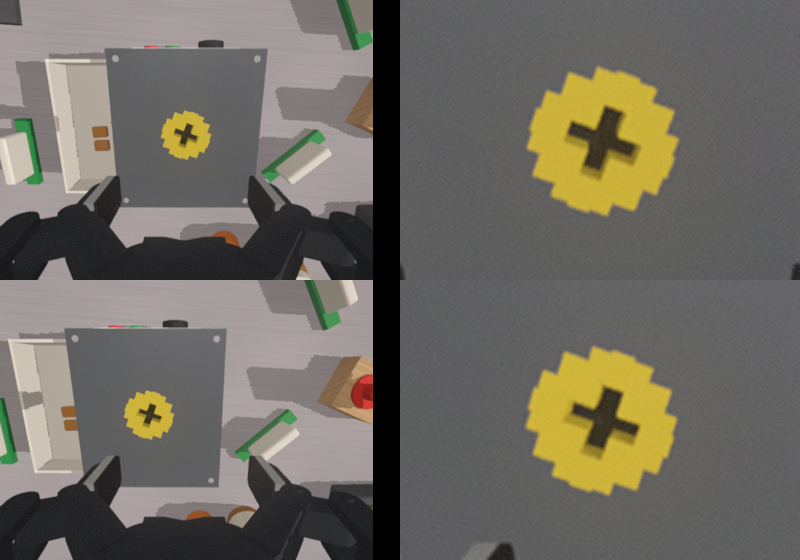

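The coupling is clear, centred at (278,202) in w4 and (223,202) in w5. Its cross is turned about 15° in the picture. Two chips are visible in the tray. Next I work out its centre, height and yaw.

```bash
cat > cpl.py <<'E'
from h import *
np.set_printoptions(precision=4,suppress=True)
def cross(t,z=.1):
    im=cv2.imread(f"pics/{t}.png")[:,:,::-1].copy(); P=np.load(t+".npy",allow_pickle=True)[0]
    c=blobs(im,(22,120,60),(32,255,255),400)[0]; h=cv2.convexHull(c)
    H=np.array([plane(P,q[0],z) for q in h])[:,:2].astype(np.float32)
    cc=cen(h); c3=plane(P,cc,z)[:2]
    # rectified patch 0.2mm/px
    s=.0002;N=300; g=np.arange(N)-N/2
    uv=np.array([[proj(P,[c3[0]+j*s,c3[1]+i*s,z]) for j in g] for i in g],np.float32)
    pat=cv2.remap(im,uv[...,0],uv[...,1],cv2.INTER_LINEAR)[:,:,0]
    yy,xx=np.mgrid[0:N,0:N]; x=(xx-N/2)*s;y=(yy-N/2)*s; r=np.hypot(x,y)
    T,_=cv2.threshold(pat[r<.022].reshape(-1,1),0,255,cv2.THRESH_OTSU)
    for thr in (T,(T+pat[r<.022].max())/2):
        m=(pat<thr)&(r<.022); mx,my=x[m].mean(),y[m].mean(); th=np.arctan2(y[m]-my,x[m]-mx); rr=np.hypot(x[m]-mx,y[m]-my)
        k=rr>.008; ph=np.degrees(np.angle(np.sum(rr[k]*np.exp(4j*th[k]))))/4
        print(t,"thr",thr,"area mm2",m.sum()*s*s*1e6,"hole centre",c3+[mx,my],"disc",c3,"circ",cv2.minEnclosingCircle(H),"yaw mod90",ph)
    return cc,P
a,Pa=cross("w4");b,Pb=cross("w5"); print(tri(Pa,a,Pb,b))
E
python3 cpl.py
python3 - <<'E'
from h import *
P=viewer.camera_params("top")
print(plane(P,(234,241),.04))
route(((.44,.05,.27),120,10),((.483,.19,.24),120,5))
E
```

```text
w4 thr 134.0 area mm2 435.20000000000005 hole centre [ 0.5315 -0.1466] disc [ 0.5321 -0.1466] circ ((0.5327223539352417, -0.14656269550323486), 0.03510172665119171) yaw mod90 -17.090815753260546
w4 thr 170.5 area mm2 585.72 hole centre [ 0.5327 -0.1466] disc [ 0.5321 -0.1466] circ ((0.5327223539352417, -0.14656269550323486), 0.03510172665119171) yaw mod90 -16.845024035542675
w5 thr 133.0 area mm2 393.8 hole centre [ 0.5314 -0.1453] disc [ 0.532  -0.1468] circ ((0.5329592227935791, -0.14652587473392487), 0.03515440225601196) yaw mod90 -16.903344772664138
w5 thr 171.5 area mm2 556.8000000000001 hole centre [ 0.5328 -0.1459] disc [ 0.532  -0.1468] circ ((0.5329592227935791, -0.14652587473392487), 0.03515440225601196) yaw mod90 -16.61035002886205
(array([ 0.5319, -0.1467,  0.1008]), np.float64(5.87383771084719e-05))
[0.48711344 0.19252843 0.04      ]
t 16.58 now [ 0.5303 -0.0981  0.2413] yaw -176.43
[[[0.032,0.061,-0.011,0,0,0.0353],[0.039,0.058,-0.012,0,0,0.0353],[0.045,0.052,-0.011,0,0,0.0353],[0.051,0.048,-0.012,0,0,0.0354],[0.056,0.041,-0.011,0,0,0.0353]]]
[[[0.06,0.035,-0.012,0,0,0.0353],[0.063,0.029,-0.011,0,0,0.0353],[0.066,0.021,-0.012,0,0,0.0353],[0.068,0.014,-0.011,0,0,0.0353],[0.069,0.006,-0.012,0,0,0.0353]]]
[[[0.08,0.086,0.024,0,0,0],[0.08,0.085,0.024,0,0,0],[0.079,0.086,0.024,0,0,0],[0.08,0.086,0.024,0,0,0],[0.08,0.086,0.024,0,0,0]]]
end [0.4831 0.1901 0.24  ]
```

```bash
python3 -m pendant '[[[0.032,0.061,-0.011,0,0,0.0353],[0.039,0.058,-0.012,0,0,0.0353],[0.045,0.052,-0.011,0,0,0.0353],[0.051,0.048,-0.012,0,0,0.0354],[0.056,0.041,-0.011,0,0,0.0353]]]' >/dev/null
python3 -m pendant '[[[0.06,0.035,-0.012,0,0,0.0353],[0.063,0.029,-0.011,0,0,0.0353],[0.066,0.021,-0.012,0,0,0.0353],[0.068,0.014,-0.011,0,0,0.0353],[0.069,0.006,-0.012,0,0,0.0353]]]' >/dev/null
python3 -m pendant '[[[0.08,0.086,0.024,0,0,0],[0.08,0.085,0.024,0,0,0],[0.079,0.086,0.024,0,0,0],[0.08,0.086,0.024,0,0,0],[0.08,0.086,0.024,0,0,0]]]' >/dev/null
python3 -m pendant '[[[0,0,0,0,0,0],[0,0,0,0,0,0],[0,0,0,0,0,0],[0,0,0,0,0,0],[0,0,0,0,0,0]]]'
python3 m2.py w6
python3 -m pendant '[[[-0.05,0,0,0,0,0],[-0.05,0,0,0,0,0],[-0.05,0,0,0,0,0],[-0.05,0,0,0,0,0],[0,0,0,0,0,0]]]'>/dev/null
python3 -m pendant '[[[0,0,0,0,0,0],[0,0,0,0,0,0],[0,0,0,0,0,0],[0,0,0,0,0,0],[0,0,0,0,0,0]]]'
python3 m2.py w7
python3 - <<'E'
from h import *
a=cv2.imread("pics/w6.png");b=cv2.imread("pics/w7.png")
out=np.zeros((560,800,3),np.uint8); out[:300,:400]=cv2.resize(a,(400,300)); out[:300,400:]=cv2.resize(b,(400,300))
for im,x0 in((a,0),(b,400)):
    c=blobs(im[:,:,::-1].copy(),(0,180,60),(4,255,255),400)[0]; u,v=map(int,cen(c)); u0,v0=max(0,u-75),max(0,v-50); print(u0,v0,cv2.contourArea(c))
    out[300:560,x0:x0+390]=cv2.resize(im[v0:v0+100,u0:u0+150],(390,260),interpolation=cv2.INTER_CUBIC)
cv2.imwrite("pics/c6.png",out)
E
```

```text
time: 18.25
ee_pos: [0.483, 0.1895, 0.2406]
tool_rot: [[-0.5, 0.866, 0.001], [0.866, 0.5, 0.0], [-0.0, 0.001, -1.0]]
force: [1.0, -0.8, 0.2]
width: 0.0851
finger_force: 0.0
time: 19.13
ee_pos: [0.5079, 0.1473, 0.2401]
tool_rot: [[-0.501, 0.865, 0.0], [0.865, 0.501, 0.0], [0.0, 0.0, -1.0]]
force: [-0.1, 0.2, -0.2]
width: 0.0848
finger_force: 0.0
207 144 2695.0
207 92 2418.0
```

View pics/c6.png

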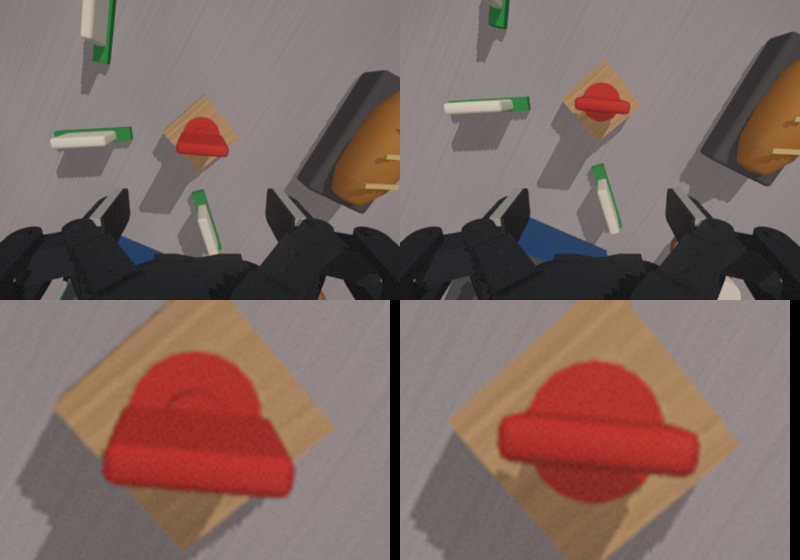

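Blade top ends in w6 (full-picture pixels) are about (248,208) and (320,212), centre (283,209). In w7 they are (245,145) and (322,151), centre (283.5,147). The blade is at right angles to the tool's present closing line, so the tool must turn about 90°.

```bash
python3 - <<'E'
from h import *
np.set_printoptions(precision=4,suppress=True)
Q={}
for t in("w6","w7"):
    im=cv2.imread(f"pics/{t}.png")[:,:,::-1].copy(); P=np.load(t+".npy",allow_pickle=True)[0]
    c0=blobs(im,(0,180,60),(4,255,255),400)[0]; u,v,w,h=cv2.boundingRect(c0)
    R=im[v-3:v+h+3,u-3:u+w+3,0]; T=None
    mk=np.zeros(im.shape[:2],np.uint8); cv2.drawContours(mk,[c0],-1,255,-1)
    vals=im[...,0][mk>0].reshape(-1,1); T,_=cv2.threshold(vals,0,255,cv2.THRESH_OTSU)
    m=((im[...,0]>T)&(mk>0)).astype(np.uint8)*255; m=cv2.morphologyEx(m,cv2.MORPH_OPEN,np.ones((3,3)))
    c=max(cv2.findContours(m,cv2.RETR_EXTERNAL,cv2.CHAIN_APPROX_NONE)[0],key=cv2.contourArea); r=cv2.minAreaRect(c)
    print(t,"T",T,r,cv2.boundingRect(c),"all red",(u,v,w,h)); Q[t]=P
e={"w6":[(247.5,208.0),(320,212.5)],"w7":[(245,144.5),(322.3,150.8)]}
for t in e:
    a,b=[plane(Q[t],q,.135) for q in e[t]]; d=b-a; print(t,"centre",(a+b)/2,"len",np.linalg.norm(d),"yaw",np.degrees(np.arctan2(d[1],d[0])))
for i in (0,1): print(tri(Q["w6"],e["w6"][i],Q["w7"],e["w7"][i]))
print("flange",plane(Q["w7"],(282,142.8),.047))
E
```

```text
w6 T 163.0 ((283.3267517089844, 207.23268127441406), (69.5531005859375, 12.537469863891602), 5.710593223571777) (249, 199, 70, 18) all red (247, 164, 72, 55)
w7 T 155.0 ((284.46710205078125, 134.68441772460938), (73.9880599975586, 36.93180847167969), 5.355824947357178) (247, 116, 74, 41) all red (245, 116, 76, 54)
w6 centre [0.487  0.1944 0.135 ] len 0.05814143026651956 yaw 26.2568538728087
w7 centre [0.4868 0.1946 0.135 ] len 0.0588430890987425 yaw 25.47159334455078
(array([0.4606, 0.1823, 0.1383]), np.float64(0.00033766472258342435))
(array([0.5134, 0.2072, 0.134 ]), np.float64(0.0002885226672139554))
flange [0.4871 0.1946 0.047 ]
```

Paddle: centre (0.487, 0.1945), blade top z≈0.136 and yaw≈25.3°. Two views agree, and the heights match the text.

```bash
python3 - <<'E'
from h import *
route(((.4869,.1945,.21),205.3,15),((.4869,.1945,.081),205.3,5))
E
```

```text
t 19.18 now [0.5079 0.1474 0.2401] yaw 120.07
[[[0.014,0.001,0.008,0,0,-0.0316],[0.013,0.003,0.008,0,0,-0.0315],[0.013,0.004,0.008,0,0,-0.0316],[0.013,0.006,0.008,0,0,-0.0316],[0.012,0.006,0.008,0,0,-0.0315]]]
[[[0.011,0.008,0.008,0,0,-0.0316],[0.011,0.009,0.008,0,0,-0.0316],[0.009,0.01,0.008,0,0,-0.0315],[0.009,0.011,0.008,0,0,-0.0316],[0.007,0.011,0.008,0,0,-0.0316]]]
[[[0.007,0.013,0.008,0,0,-0.0315],[0.005,0.012,0.008,0,0,-0.0316],[0.003,0.014,0.008,0,0,-0.0316],[0.003,0.013,0.008,0,0,-0.0315],[0.001,0.014,0.008,0,0,-0.0316]]]
[[[0,0,0.103,0,0,-0],[0,0,0.104,0,0,-0],[0,0,0.103,0,0,-0],[0,0,0.103,0,0,-0],[0,0,0.103,0,0,-0]]]
end [0.4869 0.1945 0.0811]
```

```bash
python3 -m pendant '[[[0.014,0.001,0.008,0,0,-0.0316],[0.013,0.003,0.008,0,0,-0.0315],[0.013,0.004,0.008,0,0,-0.0316],[0.013,0.006,0.008,0,0,-0.0316],[0.012,0.006,0.008,0,0,-0.0315]]]' >/dev/null
python3 -m pendant '[[[0.011,0.008,0.008,0,0,-0.0316],[0.011,0.009,0.008,0,0,-0.0316],[0.009,0.01,0.008,0,0,-0.0315],[0.009,0.011,0.008,0,0,-0.0316],[0.007,0.011,0.008,0,0,-0.0316]]]' >/dev/null
python3 -m pendant '[[[0.007,0.013,0.008,0,0,-0.0315],[0.005,0.012,0.008,0,0,-0.0316],[0.003,0.014,0.008,0,0,-0.0316],[0.003,0.013,0.008,0,0,-0.0315],[0.001,0.014,0.008,0,0,-0.0316]]]'
python3 -m pendant '[[[0,0,0,0,0,0],[0,0,0.1,0,0,0],[0,0,0.1,0,0,0],[0,0,0.1,0,0,0],[0,0,0.1,0,0,0]]]'
python3 - <<'E'
from h import *
route(((.4869,.1945,.081),205.3,5))
E
```

```text
time: 20.43
ee_pos: [0.4868, 0.1946, 0.21]
tool_rot: [[-0.902, -0.432, 0.0], [-0.432, 0.902, 0.0], [-0.0, 0.0, -1.0]]
force: [-0.6, 0.2, -1.1]
width: 0.0855
finger_force: 0.0
time: 20.85
ee_pos: [0.4869, 0.1942, 0.1092]
tool_rot: [[-0.906, -0.424, 0.001], [-0.424, 0.906, 0.0], [-0.001, -0.0, -1.0]]
force: [-0.2, -0.1, 0.2]
width: 0.0847
finger_force: 0.0
t 20.85 now [0.4869 0.1942 0.1092] yaw -154.94
[[[0,0,0.023,0,0,-0.0003],[0,0,0.022,0,0.0001,-0.0002],[0,0.001,0.023,0,0,-0.0003],[0,0,0.022,0,0,-0.0003],[0,0,0.023,0,0.0001,-0.0003]]]
end [0.4868 0.1944 0.081 ]
```

```bash
python3 -m pendant '[[[0,0,0.023,0,0,0],[0,0,0.023,0,0,0],[0,0.001,0.023,0,0,0],[0,0,0.023,0,0,0],[0,0,0.023,0,0,0]]]'
python3 -m pendant '[[[0,0,0,0,0,0],[0,0,0,0,0,0],[0,0,0,0,0,0],[0,0,0,0,0,0],[0,0,0,0,0,0]]]' 0 100
python3 -m pendant '[[[0,0,0,0,0,0],[0,0,0,0,0,0],[0,0,0,0,0,0],[0,0,0,0,0,0],[0,0,0,0,0,0]]]'
python3 - <<'E'
from h import *
s=ctrl.observe(); p=s["ee_pos"]; print(p)
route(((p[0],p[1],p[2]+.16),205.3,5),((.51,.02,p[2]+.15),185,5),((.5325,-.1466,p[2]+.12),163.1,5))
E
```

```text
time: 21.27
ee_pos: [0.4874, 0.1946, 0.082]
tool_rot: [[-0.905, -0.426, 0.002], [-0.426, 0.905, 0.001], [-0.002, -0.0, -1.0]]
force: [-0.5, -0.2, -0.5]
width: 0.0847
finger_force: 0.0
time: 21.68
ee_pos: [0.487, 0.1945, 0.0817]
tool_rot: [[-0.904, -0.427, 0.001], [-0.427, 0.904, 0.0], [-0.001, -0.0, -1.0]]
force: [0.2, -0.8, -0.4]
width: 0.0251
finger_force: 0.0
time: 22.1
ee_pos: [0.487, 0.1946, 0.0818]
tool_rot: [[-0.904, -0.427, 0.001], [-0.427, 0.904, 0.0], [-0.001, 0.0, -1.0]]
force: [-1.4, 1.5, 6.0]
width: 0.0128
finger_force: 98.0
[0.48704478 0.19460621 0.08176376]
t 22.1 now [0.487  0.1946 0.0818] yaw -154.73
[[[0,0,-0.128,0,0,-0],[0,0,-0.128,0,0.0001,-0.0001],[0,0,-0.128,0,0,-0],[0,0,-0.128,0,0.0001,-0.0001],[0,0,-0.128,0,0,0]]]
[[[0.043,-0.134,0.008,0,0,0.0226],[0.033,-0.137,0.008,0,0,0.0225],[0.024,-0.139,0.008,0,0,0.0226],[0.014,-0.14,0.008,0,0,0.0225],[0.004,-0.141,0.008,0,0,0.0226]]]
[[[-0.006,-0.134,0.024,0,0,0.0243],[-0.017,-0.134,0.024,0,0,0.0244],[-0.027,-0.131,0.024,0,0,0.0243],[-0.037,-0.13,0.024,0,0,0.0243],[-0.046,-0.126,0.024,0,0,0.0244]]]
end [ 0.5325 -0.1466  0.2017]
```

```bash
python3 -m pendant '[[[0,0,-0.128,0,0,0],[0,0,-0.128,0,0,0],[0,0,-0.128,0,0,0],[0,0,-0.128,0,0,0],[0,0,-0.128,0,0,0]]]'
python3 -m pendant '[[[0.043,-0.134,0.008,0,0,0.0226],[0.033,-0.137,0.008,0,0,0.0225],[0.024,-0.139,0.008,0,0,0.0226],[0.014,-0.14,0.008,0,0,0.0225],[0.004,-0.141,0.008,0,0,0.0226]]]' >/dev/null
python3 -m pendant '[[[-0.006,-0.134,0.024,0,0,0.0243],[-0.017,-0.134,0.024,0,0,0.0244],[-0.027,-0.131,0.024,0,0,0.0243],[-0.037,-0.13,0.024,0,0,0.0243],[-0.046,-0.126,0.024,0,0,0.0244]]]' >/dev/null
python3 -m pendant '[[[0,0,0,0,0,0],[0,0,0,0,0,0],[0,0,0,0,0,0],[0,0,0,0,0,0],[0,0,0,0,0,0]]]'
python3 - <<'E'
from h import *
o=ctrl.observe(); print(o["moment"])
ims={n:viewer.capture(n) for n in("wrist","scene","top")}
for n in ims: cv2.imwrite(f"pics/{n}5.png",ims[n][:,:,::-1])
np.save("wrist5.npy",[viewer.camera_params("wrist")],allow_pickle=True)
out=np.zeros((600,800,3),np.uint8); out[:300,:400]=cv2.resize(ims["wrist"],(400,300)); out[:300,400:]=cv2.resize(ims["scene"][215:335,100:260],(400,300),interpolation=cv2.INTER_CUBIC)
out[300:,:400]=cv2.resize(ims["wrist"][150:300,190:390],(400,300),interpolation=cv2.INTER_CUBIC);out[300:,400:]=cv2.resize(ims["top"][170:290,310:470],(400,300))
cv2.imwrite("pics/s5.png",out[:,:,::-1])
route(((.5325,-.1466,.175),163.1,5))
E
```

```text
time: 22.52
ee_pos: [0.4865, 0.1943, 0.2424]
tool_rot: [[-0.904, -0.427, -0.001], [-0.427, 0.904, -0.0], [0.001, -0.0, -1.0]]
force: [1.8, 0.3, -2.2]
width: 0.0127
finger_force: 97.4
time: 23.77
ee_pos: [0.5322, -0.1458, 0.2015]
tool_rot: [[-0.957, 0.29, 0.0], [0.29, 0.957, -0.0], [-0.0, 0.0, -1.0]]
force: [-0.5, 0.2, -2.0]
width: 0.0127
finger_force: 98.3
[-0.0051765  -0.00093612 -0.00308099]
t 23.92 now [ 0.5322 -0.146   0.2016] yaw 163.13
[[[0,0,0.021,0,0,0],[-0.001,-0.001,0.021,0,0.0001,0.0001],[0,0,0.022,0,0,0],[0,0,0.021,0,0,0],[-0.001,-0.001,0.021,0,0,0.0001]]]
end [ 0.5326 -0.1467  0.1751]
```

View pics/s5.png

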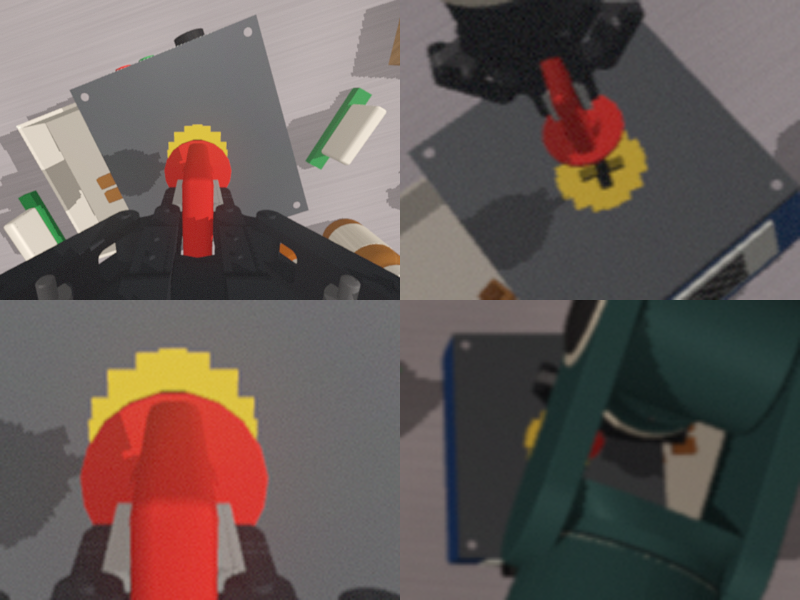

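The paddle hangs upright in the fingers above the coupling. The flange in the lower left tile spans (82–268), centred over the disc (88–258) to within about 1 mm. I descend and watch the forces.

```bash
python3 -m pendant '[[[-0.001,-0.001,0.027,0,0,0],[-0.001,-0.001,0.027,0,0,0],[0,-0.001,0.027,0,0,0],[0,0,0.027,0,0,0],[0,0,0.02,0,0,0]]]'
python3 -m pendant '[[[0,0,0.008,0,0,0],[0,0,0.008,0,0,0],[0,0,0.006,0,0,0],[0,0,0,0,0,0],[0,0,0,0,0,0]]]'
python3 -c "
from h import *; s=ctrl.observe(); print(s['ee_pos'],s['moment'])"
```

```text
time: 24.33
ee_pos: [0.5321, -0.1475, 0.1679]
tool_rot: [[-0.957, 0.292, -0.001], [0.292, 0.957, 0.0], [0.001, 0.0, -1.0]]
force: [0.6, -0.2, -2.3]
width: 0.0128
finger_force: 98.4
time: 24.75
ee_pos: [0.5325, -0.1476, 0.164]
tool_rot: [[-0.957, 0.291, 0.0], [0.291, 0.957, -0.0], [-0.0, 0.0, -1.0]]
force: [-0.7, 0.7, -3.1]
width: 0.0128
finger_force: 98.3
[ 0.53251393 -0.14763154  0.1640295 ] [-0.00382884 -0.00235355 -0.03211304]
```

```bash
python3 -m pendant '[[[0,0,0.008,0,0,0],[0,0,0.008,0,0,0],[0,0,0.004,0,0,0],[0,0,0,0,0,0],[0,0,0,0,0,0]]]'
python3 -m pendant '[[[0,0,0.008,0,0,0],[0,0,0.008,0,0,0],[0,0,0.004,0,0,0],[0,0,0,0,0,0],[0,0,0,0,0,0]]]'
python3 -c "
from h import *; s=ctrl.observe(); print(s['ee_pos'],s['moment'])"
```

```text
time: 25.17
ee_pos: [0.5324, -0.1476, 0.1587]
tool_rot: [[-0.957, 0.291, -0.0], [0.291, 0.957, 0.0], [0.0, 0.0, -1.0]]
force: [0.6, 1.1, -2.8]
width: 0.0133
finger_force: 98.3
time: 25.58
ee_pos: [0.5324, -0.1476, 0.1537]
tool_rot: [[-0.957, 0.291, -0.0], [0.291, 0.957, 0.0], [0.0, 0.0, -1.0]]
force: [-0.2, 0.7, -2.9]
width: 0.0129
finger_force: 98.3
[ 0.53236649 -0.14755686  0.15368002] [ 0.08991407 -0.01819282  0.01311695]
```

The ribs are 13 mm into the socket with almost no side force, so it is meshed. Now I press against the spring.

```bash
python3 -m pendant '[[[0,0.002,0.008,0,0,0],[0,0,0.008,0,0,0],[0,0,0.008,0,0,0],[0,0,0.008,0,0,0],[0,0,0,0,0,0]]]'
python3 -m pendant '[[[0,0,0.006,0,0,0],[0,0,0.004,0,0,0],[0,0,0.004,0,0,0],[0,0,0,0,0,0],[0,0,0,0,0,0]]]'
python3 -c "
from h import *; s=ctrl.observe(); print(s['ee_pos'],s['force'],s['moment'])"
```

```text
time: 26.0
ee_pos: [0.5328, -0.1472, 0.1461]
tool_rot: [[-0.957, 0.291, 0.001], [0.291, 0.957, -0.0], [-0.001, -0.0, -1.0]]
force: [-0.5, 0.1, 7.0]
width: 0.0126
finger_force: 99.3
time: 26.42
ee_pos: [0.5329, -0.1472, 0.1431]
tool_rot: [[-0.957, 0.291, 0.001], [0.291, 0.957, -0.0], [-0.001, -0.0, -1.0]]
force: [-1.9, 0.4, 7.0]
width: 0.0133
finger_force: 99.4
[ 0.53287006 -0.14723193  0.1431188 ] [-1.85233806  0.39998195  7.01929317] [ 0.14854075  0.35166976 -0.03355263]
```

```bash
python3 -m pendant '[[[0,0,0.004,0,0,0],[0,0,0.002,0,0,0],[0,0,0,0,0,0],[0,0,0,0,0,0],[0,0,0,0,0,0]]]'
python3 -m pendant '[[[0,0,0.004,0,0,0],[0,0,0.002,0,0,0],[0,0,0,0,0,0],[0,0,0,0,0,0],[0,0,0,0,0,0]]]'
```

```text
time: 26.83
ee_pos: [0.5329, -0.1472, 0.1417]
tool_rot: [[-0.957, 0.291, 0.001], [0.291, 0.957, -0.0], [-0.001, -0.0, -1.0]]
force: [-2.2, 0.2, 7.7]
width: 0.0127
finger_force: 100.1
time: 27.25
ee_pos: [0.533, -0.1472, 0.1417]
tool_rot: [[-0.957, 0.291, 0.002], [0.291, 0.957, -0.001], [-0.002, -0.0, -1.0]]
force: [-7.5, 2.8, 21.3]
width: 0.0129
finger_force: 102.1
```

```bash
python3 -m pendant '[[[0,0,0,0,0,0],[0,0,0,0,0,0],[0,0,0,0,0,0],[0,0,0,0,0,0],[0,0,0,0,0,0]]]'
python3 - <<'E'
from h import *
ims={n:viewer.capture(n) for n in("wrist","scene","top")}
out=np.zeros((600,800,3),np.uint8); out[:300,:400]=cv2.resize(ims["wrist"],(400,300)); out[:300,400:]=cv2.resize(ims["scene"][245:320,130:230],(400,300),interpolation=cv2.INTER_CUBIC)
out[300:,:400]=cv2.resize(ims["scene"][120:420],(400,300));out[300:,400:]=cv2.resize(ims["top"],(400,300))
cv2.imwrite("pics/s6.png",out[:,:,::-1])
s=ctrl.observe(); print(s["force"],s["ee_pos"],s["tool_rot"][:,2])
E
```

```text
time: 27.67
ee_pos: [0.533, -0.1472, 0.1417]
tool_rot: [[-0.957, 0.291, 0.002], [0.291, 0.957, -0.001], [-0.002, -0.0, -1.0]]
force: [-9.0, 3.8, 22.4]
width: 0.013
finger_force: 102.1
[-9.26018585  3.70053661 21.17155135] [ 0.53298625 -0.14724418  0.14172994] [ 2.09048504e-03 -6.87396016e-04 -9.99997579e-01]
```

View pics/s6.png

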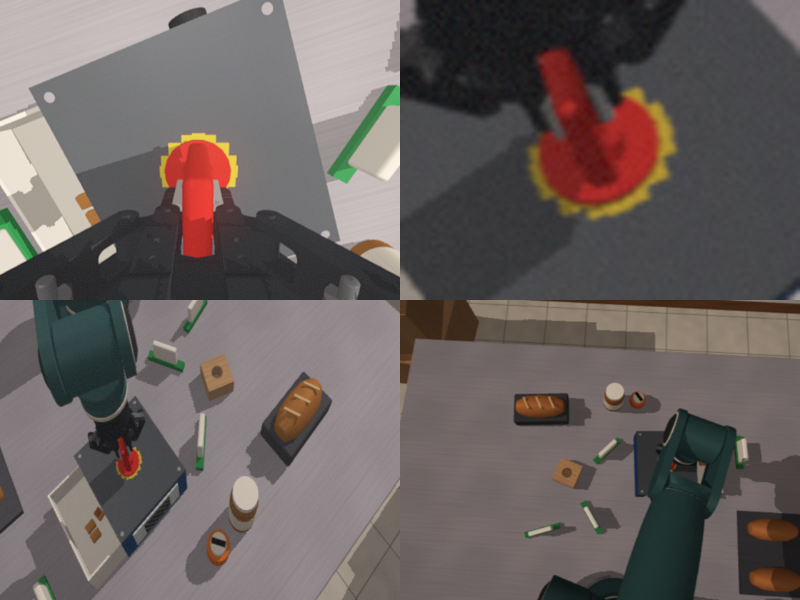

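The flange lies flat and concentric on the yellow disc, at (600,150) in the upper right tile. The three chips are in the tray near (95,520), the scraper stands alone at (740,450) in the top tile, and the bystanders have not moved. Handing in.

```bash
python3 -c "
from bench import ctrl; print(ctrl.close_job())"
```

```text
the job is handed in; nothing more can be done
None
```

I handed the job in at about 28 s; no verdict came back. By my checks the three chips are in the tray, the scraper stands released on the table clear of the kneader, and the paddle is meshed and still held, pressed home at about 21 N.

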